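# Index the swivel tray and load a culture jar

### The arm

A 6-joint arm with a two-finger parallel gripper is mounted at the origin on the work surface. World frame = base frame: x ahead of the robot, y to its left, z up, the work surface at z = 0. Lengths are in m, angles in rad, forces in N, time in s.
With the tool pointing down it reaches from about 0.35 to 0.775 m from the base axis. Payload 7.3 kg.
Tool frame: the origin (TCP) lies between the finger pads; the fingertips stand ahead of it and the grasp point (between the pads) lies 6 mm ahead of it (robot.tip_extent is the x of the fingertips in the tool frame, in m); x points along the fingers, z is the direction in which the jaws open and shut, and the axes are right-handed (so a half turn about x gives the same grasp; the last joint's range is limited). The gripper opens to 92 mm and grips with 3 to 60 N. Pads are 19 mm wide; open, the fingers measure 130 mm over their backs; the gripper's body (75 mm by 190 mm) begins 47 mm behind the grasp point.
Start: joints at [0.962, 0.342, 1.524, -0, 1.275, -0.146], TCP at [0.234, 0.47, 0.252] pointing down, gripper open.
Joint ranges: [-2.53, 2.53], [-0.77, 2.02], [0.04, 2.7], [-1, 4.14], [0.28, 2.66], [-3.11, 3.11]. Speed limits (rad/s): [2.57, 2.57, 3.14, 3.14, 3.14, 3.14].

### API

Orientations are given as [roll, pitch, yaw] about the fixed x, y, z axes, in that order (R = Rz(yaw) Ry(pitch) Rx(roll)).
In Python, from cell import robot gives the robot as it stands. The module is installed in compiled form; this text tells all that it offers.
- The arm moves only by the shell command python3 -m creep 'ROWS' [FORCE]. ROWS is JSON, a list of rows, each an object with "translation": the shift along the tool's x, y, z in m, a list of three; "twist": the turn, a rotation vector about the tool's x, y, z in rad, a list of three; "hand": the opening in per cent of the stroke, from 0 (shut) to 100 (fully open). A call has 1 to 5 rows; each row is the pose to reach, as a shift and turn from the pose measured when the call began, along the tool's axes at that moment; what a row does not reach only later rows make up. A row lasts 1/10 s, in which the tool goes at most 50 mm and 8.59 degrees, less where a joint would pass 70% of its speed; a pose out of reach is approached as far as the arm can. A call with a gripper value outside its range is refused whole. The fingers move at their own pace and stop on an object; FORCE is the grip in N (left out, the last holds). Time passes only in rows, so rows that repeat a pose let the fingers close. It gives the time, the measured TCP pose, the force and the opening at its end, in the units of the state.
- robot.observe(): the state, without advancing time (a new reading comes with each control period).
- robot.read_camera(name): name is "scene" or "top" or "wrist"; returns the picture (400x640x3 uint8, blue, green, red); there is no depth.
- robot.calibration(name): a dict with "intrinsics" (3x3 intrinsics, pixels), "cam_to_world" (4x4, takes a point from camera to world coordinates); the wrist camera has in their place "mount" (4x4, takes a point from camera to tool coordinates, whose origin is the TCP and whose axes are the tool frame's). Camera axes: x right, y up, looking along -z (the intrinsics and any distortion apply to the point x, -y, -z); pixel columns grow to the right and rows downward; lengths in m; the calibration is good to about 2 mm. A picture is of the moment at which its call begins: read the wrist's pose just before it. calibration takes no time and is no camera call.
- robot.hand_in(): hands the job in, once; it reports no verdict.
The state is a dict: "time": time; "qpos": joint angles; "qvel": joint speeds; "joint_efforts": joint torques, N m; "tool_pos": TCP position; "tool_rot": TCP orientation; "contact_force": force on the tool from outside, world axes, zero at the start; "torque": the same for the moment, N m; "opening": finger opening in m.
Only numpy, scipy, OpenCV 4.12 (cv2) and the standard library are available. Lean on these libraries where they do the work, as an engineer would, in place of code of your own. Each camera call takes 0.05 s, during which the arm holds its last target. There are 200 camera calls.

### The job

The tray of the swivel stand is locked by a spring plunger: pull its red grip bar up, twist it about a quarter turn so that it holds itself out, and let go; swing the tray round until it stands over the white sheet, then twist the bar back so that the pin drops fully home and locks the tray there. After that, pick up the culture jar with the green lid, keep it upright, and lower it (do not drop it) to stand in the tray. Leave the blue-lidded jar, the dish and the forceps where they are.

Things in the scene. Friction and masses are not known exactly. Their poses are not given: they have to be found in the camera images.
- stand: Fixed grey swivel stand, turned up to 0.25 rad. Origin on the table under the vertical swivel axis; x points to the plunger, whose axis is at x = 55 mm. Round base radius 68 mm. Grey plunger bracket: 44 mm wide, x from 34 to 102 mm, 78 mm high; two steel ledges beside the stem reach 92 mm. Only grip bar and post are higher. At the start the tray points along -x, towards the robot.
- swing_arm (a joint): Arm angle (rad), counter-clockwise from above positive; at q the arm points along pi + q in the stand's frame. Starts at 0 +/- 0.02. Locking notches at -1.3, 0, +1.3, end stops at -1.32 and +1.32. The pin drops in if within about 0.04 rad; let down elsewhere it rides on the index plate until a notch comes under it. Friction 0.2 N m: stays where left.
- post (a point): Centre of the top of the black upright round post on the arm, by which the tray is swung: diameter 18 mm, top 118 mm above the table, free over its upper 64 mm, 76 mm from the swivel axis. Pinch from above; it may turn in the grasp.
- tray (a point): Centre of the inner floor of the round aluminium tray, 49 mm above the table, 155 mm from the swivel axis beyond the post. Inner radius 56 mm, outer 60 mm, rim 6 mm above the floor.
- grip (a point): Grasp point of the red grip bar on the plunger, on the plunger axis, 118 mm above the table when home. Bar 40 mm long (along this frame's y axis), 14 mm thick (along its x), from 18 mm below this point to 12 mm above it. Rises and turns with the bar. 26 mm below it (when home) are the ledges, 28 mm wide.
- plunger (a joint): Height (m) of the plunger: 0 = pin fully home in a notch, about 0.009 = pin resting on the index plate between notches, about 0.011 = held out on the ledges, 0.018 = upper stop. It must be lifted at least 0.012 before it can twist; 0.014 to 0.016 is right. A spring pulls it down with 4 N (home) to 7 N.
- twist (a joint): Twist (rad) of the grip bar relative to the stand, counter-clockwise from above positive. 0 = bar along the stand's y, plunger free to go down. Above about 0.5, up to the stop at 1.5, a cross-pin stands on the ledges when let down and holds the plunger out. Turned back below about 0.25 it drops by its spring. Turns lightly (0.02 N m, slightly more on the ledges), stays where left.
- white_sheet: Fixed white sheet 160 x 150 x 2 mm flat on the table under one of the two end stations, origin at the centre of its underside: the tray's centre must come over it. It lies on the left or the right of the stand.
- dark_mat: Fixed black mat of the same size under the other end station. Not the target.
- jar_green: Loose glass culture jar with green lid, upright, 76 mm high, body diameter 50, lid (top 18 mm) diameter 53 mm, 0.1 to 0.2 kg. Origin at the centre of its underside. Stands beside one of the sheets, left or right.
- jar_blue: Same jar with a blue lid, on the other side. Leave it.
- dish: Loose flat dish, diameter 90, height 20 mm, origin under its centre. Leave it.
- forceps: Loose steel forceps lying on the table, 125 mm long along its y, 18 mm wide, 8 mm high. Leave them.
Not all that is in view belongs to the job. Leave any orange or yellow look-alike of the jar_green alone.

How it is judged:
On the way, in this order (a step that is already met when the one before it is completed fails the run):
1. the plunger is pulled out and twisted, and holds itself out with nothing touching it while the tray is still at its first station (value of joint plunger above 0.009 m and value of joint twist above 0.5 rad and contact force between twist and the fingers below 0.1 N and distance of tray from where it was at the start of the episode below 0.03 m), for 0.1 s.
2. the tray is swung over the white sheet (within 40 mm) (horizontal distance between tray and white_sheet below 0.04 m).
3. the plunger is twisted back and its pin is fully home, locking the tray over the white sheet (value of joint plunger below 0.003 m and value of joint twist below 0.4 rad and horizontal distance between tray and white_sheet below 0.015 m), for 0.2 s.
4. the green-lidded jar is lowered in the fingers to the tray floor (released at most 10 mm above it) (horizontal distance between jar_green and tray below 0.035 m and z of jar_green in the frame of tray below 0.01 m and contact force between jar_green and the fingers above 0.3 N).
At the end, for the whole second after the job is handed in: The tray is locked over the white sheet (tray centre within 15 mm of the sheet's centre seen from above, plunger within 3 mm of fully home, twist below 0.4 rad), and the green-lidded jar stands upright and still on the tray floor, inside the rim (centre within 32 mm of the tray's centre) (all of step 3 and horizontal distance between jar_green and tray below 0.032 m and z of jar_green in the frame of tray between -0.004 and 0.004 m and angle between jar_green's own z axis and vertical below 0.1 rad and linear speed of jar_green below 0.02 m/s and velocity of joint swing_arm below 0.05 rad/s); the robot touches nothing.
It fails at once if the blue-lidded jar, the dish or the forceps is moved more than 30 mm (distance of any of jar_blue, dish, forceps from where it was at the start of the episode above 0.03 m).
It fails at once if the green-lidded jar is tipped more than 0.6 rad (angle between jar_green's own z axis and vertical above 0.6 rad).
It also fails if it takes over 72 s, if anything falls off the work surface, if the arm or the gripper's body presses on something with over 40 N, if the wrist force passes 120 N, or if a joint passes its speed limit or range.

## Working session

There is one attempt and no reset: what is moved stays moved. The work goes in short steps, Python scripts to look and compute and a shell command to move; the robot and the scene stay as the last step left them, time stands still between calls to the robot, and variables do not carry over. Pictures are saved under pics/ and viewed, about 8 in all and at most 12, crops included, and the job is handed in when it is done.

```bash
mkdir -p pics; python3 - <<'E'
from cell import robot
import cv2,numpy as np
s=robot.observe();print({k:np.round(v,3).tolist() for k,v in s.items()}, robot.tip_extent)
for n in("top","scene"):
    cv2.imwrite(f"pics/{n}0.png",robot.read_camera(n)); c=robot.calibration(n)
    print(n,{k:np.round(v,4).tolist() if not isinstance(v,str) else v for k,v in c.items()})
print({k:np.round(v,4).tolist() for k,v in robot.calibration("wrist").items()})
E
```

```text
{'time': 0.0, 'qpos': [0.962, 0.343, 1.525, -0.0, 1.275, -0.146], 'qvel': [0.0, 0.002, 0.001, 0.0, -0.0, 0.002], 'joint_efforts': [-0.001, -43.124, -24.422, 0.072, 0.056, -0.0], 'tool_pos': [0.234, 0.469, 0.251], 'tool_rot': [3.013, 1.569, -2.162], 'contact_force': [0.205, -0.625, -1.014], 'torque': [0.018, 0.014, -0.017], 'opening': 0.091} 0.025
top {'intrinsics': [[497.1014, 0.0, 315.023], [0.0, 497.1014, 193.6625], [0.0, 0.0, 1.0]], 'cam_to_world': [[-0.0153, 0.9892, -0.1455, 0.3302], [-0.9998, -0.0165, -0.0069, -0.0409], [-0.0092, 0.1454, 0.9893, 1.5381], [0.0, 0.0, 0.0, 1.0]]}
scene {'intrinsics': [[474.8476, 0.0, 322.4902], [0.0, 474.8476, 204.8973], [0.0, 0.0, 1.0]], 'cam_to_world': [[0.0099, -0.5167, 0.8561, 1.5539], [0.9998, -0.0104, -0.0179, -0.0626], [0.0181, 0.8561, 0.5165, 0.7153], [0.0, 0.0, 0.0, 1.0]]}
{'intrinsics': [[298.9242, 0.0, 319.6201], [0.0, 298.9242, 198.7238], [0.0, 0.0, 1.0]], 'mount': [[0.0, 0.2469, -0.969, -0.1339], [-0.0002, 0.969, 0.2469, 0.0659], [1.0, 0.0002, 0.0001, -0.0002], [0.0, 0.0, 0.0, 1.0]]}
```

View pics/top0.png

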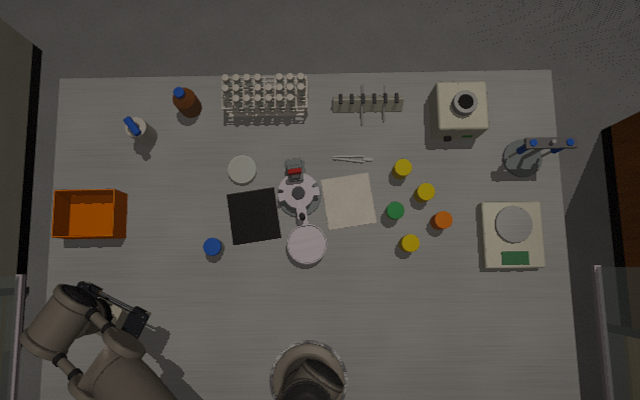

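View pics/scene0.png

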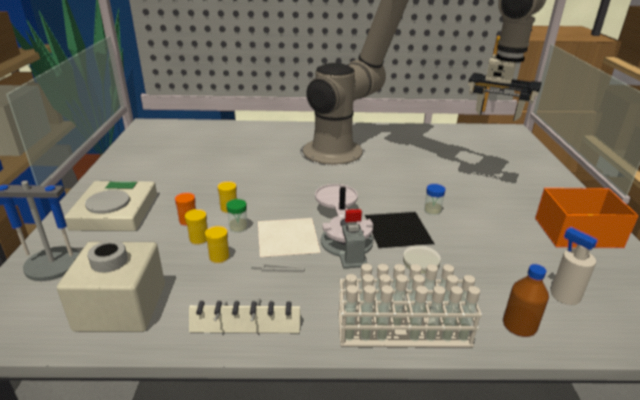

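The top view shows the red grip at about (294,170), the post near (302,217), the tray at (307,245), the white sheet at (348,201) on the right (−y, so q = +1.3), the green lid at (395,211) with yellow jars beside it, and the forceps at (352,159). The scene view agrees.

```bash
cat > h.py <<'E'
from cell import robot
import cv2,numpy as np
from scipy.spatial.transform import Rotation as R
def cam(n,s=None):
    c=robot.calibration(n)
    if n!="wrist": return c["intrinsics"],np.array(c["cam_to_world"])
    s=s or robot.observe(); T=np.eye(4);T[:3,:3]=R.from_euler('xyz',s["tool_rot"]).as_matrix();T[:3,3]=s["tool_pos"]
    return c["intrinsics"],T@np.array(c["mount"])
def plane(uv,z,K,T):
    d=np.linalg.inv(K)@[uv[0],uv[1],1]; d=T[:3,:3]@(d*[1,-1,-1]); o=T[:3,3]
    return o+d*(z-o[2])/d[2]
def px(p,K,T):
    q=T[:3,:3].T@(np.array(p)-T[:3,3])*[1,-1,-1]; q=np.array(K)@q; return q[:2]/q[2]
def blobs(mask):
    n,l,st,c=cv2.connectedComponentsWithStats(mask.astype(np.uint8)); return [(st[i,4],c[i].round(1).tolist(),st[i,:4].tolist()) for i in range(1,n) if st[i,4]>15]
def local(p,s=None):  # world point -> tool frame
    s=s or robot.observe(); return R.from_euler('xyz',s["tool_rot"]).inv().apply(np.array(p)-s["tool_pos"])
E
python3 - <<'E'
from h import *
im=cv2.imread("pics/top0.png");K,T=cam("top")
h=cv2.cvtColor(im,cv2.COLOR_BGR2HSV);H,S,V=cv2.split(h)
roi=np.zeros(H.shape,bool);roi[140:275,190:460]=1
def w(n,m,z):
    for a,c,b in blobs(m&roi): print(n,a,c,b,plane(c,z,K,T).round(4))
w("red",((H<6)|(H>174))&(S>140)&(V>60),.13)
w("green",(H>45)&(H<85)&(S>100),.076)
w("blue",(H>100)&(H<125)&(S>140),.076)
w("black",(V<40),.118)
w("sheet",(V>165)&(S<50),.002)
cv2.imwrite("pics/crop0.png",cv2.resize(im[135:275,190:430],None,fx=3.3,fy=3.3,interpolation=cv2.INTER_CUBIC))
E
```

```text
red 60 [293.9, 170.4] [288, 168, 13, 6] [0.6062 0.0288 0.13  ]
green 236 [394.8, 210.2] [386, 202, 18, 17] [ 0.492  -0.2656  0.076 ]
blue 244 [211.9, 246.3] [204, 238, 17, 18] [0.3943 0.2741 0.076 ]
black 2389 [253.3, 216.1] [227, 188, 54, 57] [0.477  0.1472 0.118 ]
black 25 [301.8, 216.6] [300, 214, 5, 6] [0.4732 0.0079 0.118 ]
```

View pics/crop0.png

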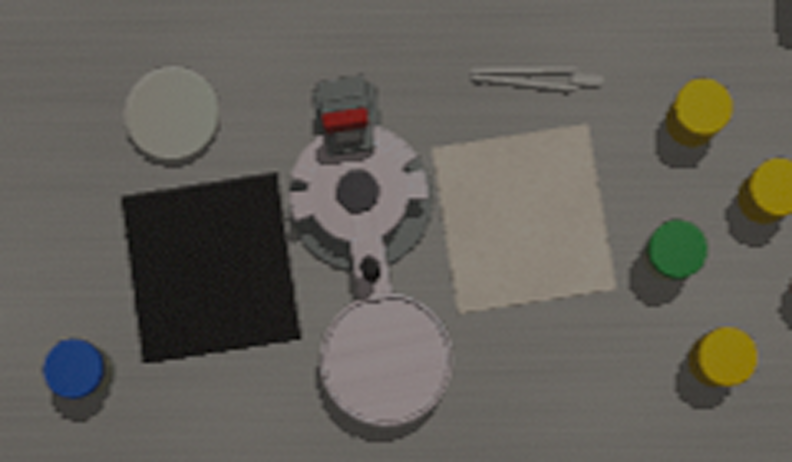

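```bash
cat > goto.py <<'E'
# python3 goto.py x y z jawdir(world angle of tool z axis, nearest half turn): prints shift & twist in tool axes
from h import *
import sys
x,y,z,a=map(float,sys.argv[1:5]);s=robot.observe();M=R.from_euler('xyz',s["tool_rot"])
zc=M.as_matrix()[:,2];cur=np.arctan2(zc[1],zc[0])
if len(sys.argv)<6: a+=np.pi*round((cur-a)/np.pi)
def goal(a):
    X=np.array([0,0,-1.]);Z=np.array([np.cos(a),np.sin(a),0]);return R.from_matrix(np.c_[X,np.cross(Z,X),Z])
print("t",round(s["time"],2),"pos",np.round(s["tool_pos"],4),"jaw",round(cur,3),"q1,q6",s["qpos"][0].round(3),s["qpos"][5].round(3),"open",round(s["opening"],4),"F",np.round(s["contact_force"],1))
print("shift",M.inv().apply(np.array([x,y,z])-s["tool_pos"]).round(4),"twist",(M.inv()*goal(a)).as_rotvec().round(3))
E
python3 - <<'E'
from h import *
K,T=cam("top")
G=plane((294,170.6),.13,K,T);P=plane((302.1,216.1),.118,K,T);Y=plane((307,244.3),.055,K,T);S=plane((348.8,201),.002,K,T)
print(G,P,Y,S)
from scipy.optimize import least_squares
def pts(v):
    o=np.array(v[:2]);a=v[2];e=lambda r,t:o+r*np.array([np.cos(a+t),np.sin(a+t)])
    return [e(.055,0),e(.076,np.pi),e(.155,np.pi),e(.155,np.pi+1.3)]
f=lambda v:np.concatenate([p-q[:2] for p,q in zip(pts(v),(G,P,Y,S))])
r=least_squares(f,[.55,.02,.157]);print(r.x.round(4),(r.fun*1000).round(1),pts(r.x))
E
python3 goto.py .606 .0285 .25 .157
```

```text
[0.60558069 0.02846771 0.13      ] [0.47467528 0.00703083 0.118     ] [ 0.39671151 -0.00443422  0.055     ] [ 0.53133071 -0.13507585  0.002     ]
[0.5501 0.0192 0.1528] [-1.1 -0.9  0.3  0.6  0.2  0.   0.5  0.3] [array([0.60448316, 0.02754545]), array([0.47500935, 0.00760724]), array([ 0.39692972, -0.00441657]), array([ 0.53187597, -0.13474765])]
t 0.1 pos [0.2342 0.4695 0.2511] jaw 1.108 q1,q6 0.962 -0.146 open 0.092 F [-0.2  0.9  0.2]
shift [ 0.0013 -0.5296 -0.2287] twist [ 0.951 -0.001  0.   ]
```

```bash
python3 -m creep '[{"translation":[0,-0.22,-0.095],"twist":[0,0,0],"hand":100},{"translation":[0,-0.22,-0.095],"twist":[0,0,0],"hand":100},{"translation":[0,-0.22,-0.095],"twist":[0,0,0],"hand":100},{"translation":[0,-0.22,-0.095],"twist":[0,0,0],"hand":100},{"translation":[0,-0.22,-0.095],"twist":[0,0,0],"hand":100}]'
python3 goto.py .606 .0285 .25 .153
```

```text
time: 0.6
tool_pos: [0.3897, 0.2841, 0.251]
tool_rot: [3.023, 1.569, -2.153]
contact_force: [0.2, 0.4, -0.3]
opening: 0.0916
t 0.6 pos [0.3897 0.2841 0.251 ] jaw 1.107 q1,q6 0.471 -0.635 open 0.0916 F [ 0.2  0.4 -0.3]
shift [ 0.0012 -0.3077 -0.1319] twist [ 0.954 -0.002  0.001]
```

```bash
python3 -m creep '[{"translation":[0,-0.22,-0.095],"twist":[0,0,0],"hand":100},{"translation":[0,-0.22,-0.095],"twist":[0,0,0],"hand":100},{"translation":[0,-0.22,-0.095],"twist":[0,0,0],"hand":100},{"translation":[0,-0.22,-0.095],"twist":[0,0,0],"hand":100},{"translation":[0,-0.22,-0.095],"twist":[0,0,0],"hand":100}]' >/dev/null
python3 -m creep '[{"translation":[0,-0.09,-0.037],"twist":[0.15,0,0],"hand":100},{"translation":[0,-0.09,-0.037],"twist":[0.3,0,0],"hand":100},{"translation":[0,-0.09,-0.037],"twist":[0.45,0,0],"hand":100},{"translation":[0,-0.09,-0.037],"twist":[0.6,0,0],"hand":100},{"translation":[0,-0.09,-0.037],"twist":[0.75,0,0],"hand":100}]' >/dev/null
python3 goto.py .6045 .0275 .25 .153
```

```text
t 1.6 pos [0.609  0.0244 0.2498] jaw 0.35 q1,q6 -0.085 -0.434 open 0.0921 F [-0.1  0.4  0.4]
shift [-0.0002  0.0045 -0.0032] twist [ 0.197 -0.003  0.001]
```

```bash
python3 -m creep '[{"translation":[0,0.0045,-0.003],"twist":[0.15,0,0],"hand":50},{"translation":[0,0.0045,-0.003],"twist":[0.197,0,0],"hand":50},{"translation":[0,0.0045,-0.003],"twist":[0.197,0,0],"hand":50}]' >/dev/null
python3 goto.py .6045 .0275 .25 .153
python3 - <<'E'
from h import *
s=robot.observe();K,T=cam("wrist",s);im=robot.read_camera("wrist")
H,S,V=cv2.split(cv2.cvtColor(im,cv2.COLOR_BGR2HSV))
for b in blobs(((H<6)|(H>174))&(S>140)&(V>60)): print(b,plane(b[1],.13,K,T))
o=np.array([.5501,.0192]);e=lambda r,t:o+r*np.array([np.cos(.153+t),np.sin(.153+t)])
for p in ([*e(.055,0),.13],[*e(.076,np.pi),.118],[*e(.155,np.pi+1.3),.002]):
    q=px(p,K,T);print(q);cv2.drawMarker(im,tuple(int(v) for v in q),(255,0,255),0,12)
cv2.imwrite("pics/w1.png",im)
E
```

```text
t 1.9 pos [0.6045 0.0276 0.2493] jaw 0.153 q1,q6 -0.08 -0.232 open 0.0724 F [-0.1 -0.6  0.1]
shift [-0.0007 -0.0001  0.    ] twist [-0.    -0.004  0.001]
(np.int32(683), [325.8, 196.1], [319, 173, 15, 48]) [0.60863977 0.031842   0.13      ]
[320.31606789 200.06100132]
[177.32548782 196.67607273]
[252.3375981  279.35552964]
```

View pics/w1.png

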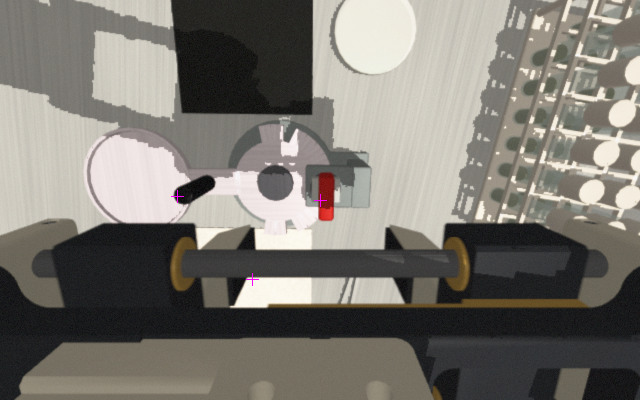

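The wrist view shows the red bar at (326,196), about 5 px from the prediction. The post top is at (183,195), offset the same way, so the true position is about 4 mm further on in x. I'll go lower and re-measure.

```bash
python3 -m creep '[{"translation":[0.025,-0.002,0.003],"twist":[0,0,0],"hand":50},{"translation":[0.05,-0.002,0.003],"twist":[0,0,0],"hand":50},{"translation":[0.055,-0.002,0.003],"twist":[0,0,0],"hand":50},{"translation":[0.055,-0.002,0.003],"twist":[0,0,0],"hand":50}]' >/dev/null
python3 - <<'E'
from h import *
s=robot.observe();K,T=cam("wrist",s);im=robot.read_camera("wrist")
H,S,V=cv2.split(cv2.cvtColor(im,cv2.COLOR_BGR2HSV));m=((H<6)|(H>174))&(S>140)&(V>60)
for b in blobs(m): print(b,plane(b[1],.13,K,T))
p=np.argwhere(m)[:,::-1].astype(np.float32);r=cv2.minAreaRect(p);print(r)
cv2.imwrite("pics/w2.png",im[100:300,220:440].repeat(2,0).repeat(2,1))
E
python3 goto.py .607 .030 .125 .153
```

```text
(np.int32(1109), [324.0, 211.3], [315, 182, 20, 61]) [0.60868968 0.03281712 0.13      ]
((324.5, 212.0), (60.0, 19.0), 90.0)
t 2.4 pos [0.6078 0.026  0.1949] jaw 0.155 q1,q6 -0.082 -0.237 open 0.0458 F [ 0.7  0.4 -0.5]
shift [0.0699 0.0042 0.0001] twist [ 0.002 -0.004  0.001]
```

View pics/w2.png

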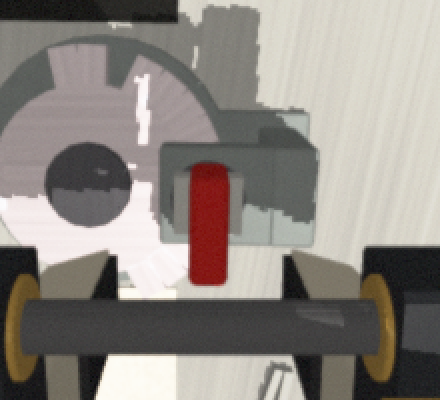

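```bash
python3 - <<'E'
from h import *
K,T=cam("wrist");u=np.array([-np.sin(.153),np.cos(.153),0])
b=plane((324.5,243),.13,K,T);t=plane((324.5,182),.13,K,T);print("len",np.linalg.norm(b-t),"from low end",b+.02*u,"from top",t-.02*u,T[:3,3])
E
```

```text
len 0.04428026280133373 from low end [0.61059861 0.02890743 0.13      ] from top [0.60968213 0.03309614 0.13      ] [0.59808869 0.09116745 0.32876025]
```

```bash
python3 -m creep '[{"translation":[0.02,0.0035,0.001],"twist":[0,0,0],"hand":50},{"translation":[0.04,0.0035,0.001],"twist":[0,0,0],"hand":50},{"translation":[0.06,0.0035,0.001],"twist":[0,0,0],"hand":50},{"translation":[0.069,0.0035,0.001],"twist":[0,0,0],"hand":50},{"translation":[0.069,0.0035,0.001],"twist":[0,0,0],"hand":50}]' 15
python3 -m creep '[{"translation":[0,0,0],"twist":[0,0,0],"hand":0},{"translation":[0,0,0],"twist":[0,0,0],"hand":0},{"translation":[0,0,0],"twist":[0,0,0],"hand":0},{"translation":[0,0,0],"twist":[0,0,0],"hand":0},{"translation":[0,0,0],"twist":[0,0,0],"hand":0}]' 15
python3 goto.py .608 .0295 .126 .153
```

```text
time: 2.9
tool_pos: [0.608, 0.0295, 0.1258]
tool_rot: [-2.972, 1.566, -2.817]
contact_force: [0.8, 0.3, -0.2]
opening: 0.0461
time: 3.4
tool_pos: [0.609, 0.0296, 0.1264]
tool_rot: [-2.621, 1.569, -2.466]
contact_force: [2.8, 0.9, -0.7]
opening: 0.0139
t 3.4 pos [0.609  0.0296 0.1264] jaw 0.155 q1,q6 -0.076 -0.231 open 0.0139 F [ 2.8  0.9 -0.7]
shift [ 0.0004  0.     -0.001 ] twist [ 0.002 -0.002  0.001]
```

```bash
python3 -m creep '[{"translation":[-0.005,0,0.0005],"twist":[0,0,0],"hand":0},{"translation":[-0.010,0,0.0005],"twist":[0,0,0],"hand":0},{"translation":[-0.015,0,0.0005],"twist":[0,0,0],"hand":0},{"translation":[-0.015,0,0.0005],"twist":[0,0,0],"hand":0}]' 30
python3 goto.py .608 .0295 .1414 .153
```

```text
time: 3.8
tool_pos: [0.6091, 0.0297, 0.1416]
tool_rot: [-2.821, 1.568, -2.666]
contact_force: [1.3, -0.5, -7.8]
opening: 0.0138
t 3.8 pos [0.6091 0.0297 0.1416] jaw 0.155 q1,q6 -0.076 -0.231 open 0.0138 F [ 1.3 -0.5 -7.8]
shift [ 0.0002 -0.     -0.0012] twist [ 0.002 -0.003  0.001]
```

```bash
python3 -m creep '[{"translation":[0,0,0],"twist":[-0.12,0,0],"hand":0},{"translation":[0,0,0],"twist":[-0.24,0,0],"hand":0},{"translation":[0,0,0],"twist":[-0.36,0,0],"hand":0},{"translation":[0,0,0],"twist":[-0.48,0,0],"hand":0},{"translation":[0,0,0],"twist":[-0.6,0,0],"hand":0}]' 
python3 -m creep '[{"translation":[0,0,0],"twist":[-0.12,0,0],"hand":0},{"translation":[0,0,0],"twist":[-0.24,0,0],"hand":0},{"translation":[0,0,0],"twist":[-0.36,0,0],"hand":0},{"translation":[0,0,0],"twist":[-0.48,0,0],"hand":0},{"translation":[0,0,0],"twist":[-0.48,0,0],"hand":0}]' 
python3 goto.py .608 .0295 .1374 1.253
```

```text
time: 4.3
tool_pos: [0.6089, 0.0296, 0.1412]
tool_rot: [2.808, 1.567, -2.715]
contact_force: [1.6, -1.5, -7.0]
opening: 0.0142
time: 4.8
tool_pos: [0.6088, 0.0294, 0.1409]
tool_rot: [2.349, 1.567, -2.693]
contact_force: [1.2, -1.9, -8.1]
opening: 0.014
t 4.8 pos [0.6088 0.0294 0.1409] jaw 1.241 q1,q6 -0.076 -1.317 open 0.014 F [ 1.2 -1.9 -8.1]
shift [ 0.0035  0.0008 -0.0002] twist [-0.012 -0.003 -0.003]
```

```bash
python3 -m creep '[{"translation":[0.0018,0,0],"twist":[0,0,0],"hand":0},{"translation":[0.0036,0,0],"twist":[0,0,0],"hand":0},{"translation":[0.0036,0,0],"twist":[0,0,0],"hand":0}]' 
python3 -m creep '[{"translation":[0,0,0],"twist":[0,0,0],"hand":40},{"translation":[0,0,0],"twist":[0,0,0],"hand":40},{"translation":[0,0,0],"twist":[0,0,0],"hand":40},{"translation":[0,0,0],"twist":[0,0,0],"hand":40}]' 
python3 -m creep '[{"translation":[-0.04,0,0],"twist":[0,0,0],"hand":40},{"translation":[-0.08,0,0],"twist":[0,0,0],"hand":40},{"translation":[-0.11,0,0],"twist":[0,0,0],"hand":40},{"translation":[-0.11,0,0],"twist":[0,0,0],"hand":40}]' 
python3 - <<'E'
from h import *
s=robot.observe();K,T=cam("wrist",s);im=robot.read_camera("wrist")
H,S,V=cv2.split(cv2.cvtColor(im,cv2.COLOR_BGR2HSV));m=((H<6)|(H>174))&(S>140)&(V>60)
for b in blobs(m): print(b,plane(b[1],.141,K,T))
cv2.imwrite("pics/w3.png",im)
E
python3 goto.py .4785 .009 .21 .153
```

```text
time: 5.1
tool_pos: [0.6088, 0.0294, 0.1373]
tool_rot: [2.364, 1.567, -2.679]
contact_force: [0.1, -0.8, -6.4]
opening: 0.0138
time: 5.5
tool_pos: [0.6089, 0.0294, 0.1377]
tool_rot: [2.444, 1.567, -2.6]
contact_force: [-0.2, 0.9, -1.1]
opening: 0.0358
time: 5.9
tool_pos: [0.6112, 0.0295, 0.2532]
tool_rot: [-1.586, 1.564, -0.346]
contact_force: [1.3, 0.1, -0.6]
opening: 0.0366
(np.int32(743), [318.3, 195.5], [311, 171, 16, 50]) [0.60576747 0.02994636 0.141     ]
t 5.95 pos [0.6102 0.0296 0.2503] jaw 1.24 q1,q6 -0.076 -1.315 open 0.0368 F [-0.6 -0.2 -0.1]
shift [ 0.04    0.1179 -0.0622] twist [1.087 0.    0.003]
```

View pics/w3.png

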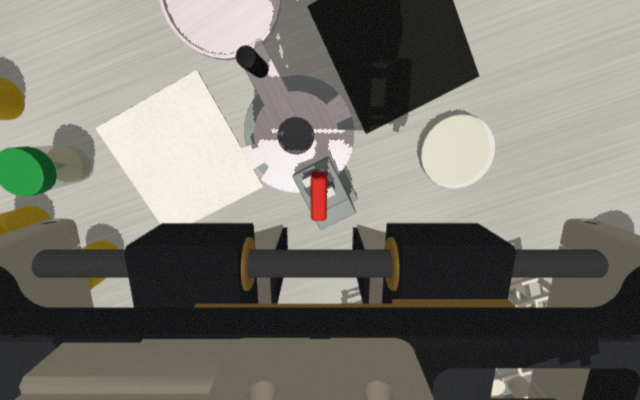

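The bar is twisted along the tool at (318,195), stays raised and is clear of the fingers. The tray is still at station 0. Next is the post.

```bash
python3 goto.py .4794 .0094 .21 1.84; python3 -m creep '[{"translation":[0,0.045,-0.02],"twist":[-0.14,0,0],"hand":70},{"translation":[0.01,0.09,-0.04],"twist":[-0.28,0,0],"hand":70},{"translation":[0.03,0.1179,-0.062],"twist":[-0.42,0,0],"hand":70},{"translation":[0.04,0.1179,-0.062],"twist":[-0.56,0,0],"hand":70},{"translation":[0.04,0.1179,-0.062],"twist":[-0.6,0,0],"hand":70}]' >/dev/null
python3 - <<'E'
from h import *
s=robot.observe();K,T=cam("wrist",s);im=robot.read_camera("wrist")
p=px([.4794,.0094,.118],K,T);print(p)
cv2.drawMarker(im,tuple(int(v) for v in p),(255,0,255),0,12)
cv2.imwrite("pics/w4.png",im[60:320,160:480].repeat(2,0).repeat(2,1))
E
python3 goto.py .4794 .0094 .113 1.84
```

```text
t 5.95 pos [0.6102 0.0296 0.2503] jaw 1.24 q1,q6 -0.076 -1.315 open 0.0368 F [-0.6 -0.2 -0.1]
shift [ 0.04    0.1172 -0.0616] twist [-0.6   -0.002  0.002]
[319.00298009 214.64570561]
t 6.5 pos [0.4769 0.0092 0.2083] jaw 1.843 q1,q6 -0.14 -1.983 open 0.0641 F [0.7 0.6 0.1]
shift [ 0.0953 -0.0026 -0.0004] twist [ 0.003 -0.001 -0.002]
```

View pics/w4.png

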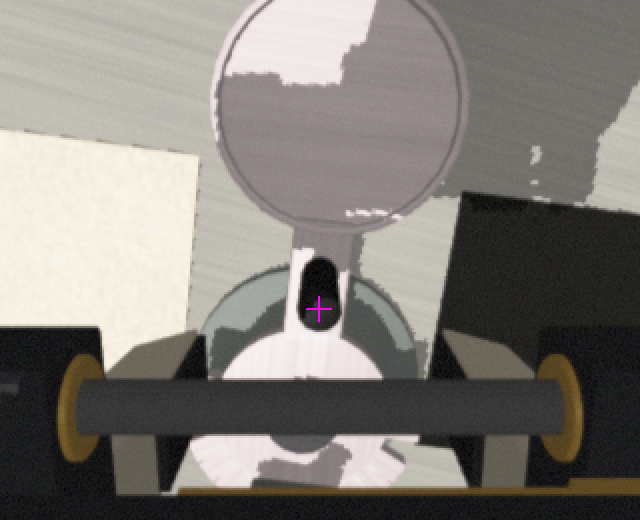

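The marker sits on the post top at crop (319,308), between the jaws. I'll descend and pinch.

```bash
python3 -m creep '[{"translation":[0.03,-0.0026,0],"twist":[0,0,0],"hand":70},{"translation":[0.06,-0.0026,0],"twist":[0,0,0],"hand":70},{"translation":[0.09,-0.0026,0],"twist":[0,0,0],"hand":70},{"translation":[0.095,-0.0026,0],"twist":[0,0,0],"hand":70},{"translation":[0.095,-0.0026,0],"twist":[0,0,0],"hand":0}]' 12
python3 -m creep '[{"translation":[0,0,0],"twist":[0,0,0],"hand":0},{"translation":[0,0,0],"twist":[0,0,0],"hand":0},{"translation":[0,0,0],"twist":[0,0,0],"hand":0},{"translation":[0,0,0],"twist":[0,0,0],"hand":0},{"translation":[0,0,0],"twist":[0,0,0],"hand":0}]' 12
python3 - <<'E'
from h import *
s=robot.observe();M=R.from_euler('xyz',s["tool_rot"]);p=s["tool_pos"]
o=np.array([.5545,.021]);v=p[:2]-o;print(s["opening"],p,s["contact_force"],np.linalg.norm(v),np.arctan2(-v[1],-v[0]))
a0=np.arctan2(v[1],v[0])
for q in np.arange(.13,1.31,.13):
    t=o+.076*np.array([np.cos(a0+q),np.sin(a0+q)]);print(round(q,2),M.inv().apply([*(t-p[:2]),0]).round(4))
E
```

```text
time: 7.0
tool_pos: [0.4787, 0.0099, 0.1125]
tool_rot: [1.562, 1.566, -2.878]
contact_force: [0.4, -0.3, 0.2]
opening: 0.0598
time: 7.5
tool_pos: [0.4789, 0.0099, 0.1129]
tool_rot: [1.66, 1.567, -2.781]
contact_force: [-0.2, 0.3, 1.2]
opening: 0.0208
0.02081604604517706 [0.47887    0.00986378 0.11291931] [-0.22988483  0.26632297  1.22500065] 0.07644548429195695 0.14619554095020687
0.13 [ 0.      0.0002 -0.0099]
0.26 [ 0.     -0.0005 -0.0198]
0.39 [ 0.     -0.0025 -0.0294]
0.52 [-0.     -0.0057 -0.0388]
0.65 [-0.     -0.0101 -0.0476]
0.78 [-0.     -0.0155 -0.0558]
0.91 [-0.0001 -0.022  -0.0633]
1.04 [-0.0001 -0.0295 -0.0698]
1.17 [-0.0001 -0.0377 -0.0753]
1.3 [-0.0001 -0.0465 -0.0797]
```

```bash
python3 -m creep '[{"translation":[0,0,0],"twist":[0,0,0],"hand":0},{"translation":[0,0,0],"twist":[0,0,0],"hand":0}]' 12
python3 -m creep '[{"translation":[0,0.0002,-0.01],"twist":[0,0,0],"hand":0},{"translation":[0,-0.0005,-0.020],"twist":[0,0,0],"hand":0},{"translation":[0,-0.0025,-0.0294],"twist":[0,0,0],"hand":0},{"translation":[0,-0.0057,-0.0388],"twist":[0,0,0],"hand":0},{"translation":[0,-0.0101,-0.0476],"twist":[0,0,0],"hand":0}]'
python3 goto.py .5456 -.0545 .113 1.84
```

```text
time: 7.7
tool_pos: [0.4788, 0.0098, 0.1129]
tool_rot: [1.663, 1.567, -2.778]
contact_force: [0.6, -0.9, -0.5]
opening: 0.0178
time: 8.2
tool_pos: [0.4993, -0.0326, 0.1126]
tool_rot: [1.228, 1.562, 3.071]
contact_force: [-6.1, 4.4, 3.6]
opening: 0.0173
t 8.2 pos [ 0.4993 -0.0326  0.1126] jaw 1.843 q1,q6 -0.218 -2.06 open 0.0173 F [-6.1  4.4  3.6]
shift [-0.0009 -0.0387 -0.0336] twist [ 0.003  0.003 -0.008]
```

```bash
python3 -m creep '[{"translation":[0,-0.0065,-0.0090],"twist":[0,0,0],"hand":0},{"translation":[0,-0.0135,-0.0165],"twist":[0,0,0],"hand":0},{"translation":[0,-0.0210,-0.0235],"twist":[0,0,0],"hand":0},{"translation":[0,-0.0295,-0.0290],"twist":[0,0,0],"hand":0},{"translation":[0,-0.0387,-0.0336],"twist":[0,0,0],"hand":0}]'
python3 -m creep '[{"translation":[0,0,0],"twist":[0,0,0],"hand":0},{"translation":[0,0,0],"twist":[0,0,0],"hand":0}]'
python3 goto.py .5456 -.0545 .113 1.84
python3 - <<'E'
from h import *
s=robot.observe();v=s["tool_pos"][:2]-[.5545,.021];print(np.linalg.norm(v),(np.arctan2(v[1],v[0])-.153)%(2*np.pi)-np.pi)
im=robot.read_camera("top");cv2.imwrite("pics/t5.png",cv2.resize(im[135:275,190:430],None,fx=3.3,fy=3.3,interpolation=cv2.INTER_CUBIC))
E
```

```text
time: 8.7
tool_pos: [0.5441, -0.0539, 0.1121]
tool_rot: [1.129, 1.557, 2.972]
contact_force: [-7.7, 4.5, 6.0]
opening: 0.0177
time: 8.9
tool_pos: [0.5448, -0.054, 0.1121]
tool_rot: [1.131, 1.559, 2.975]
contact_force: [3.7, -0.2, -2.6]
opening: 0.0177
t 8.9 pos [ 0.5448 -0.054   0.1121] jaw 1.843 q1,q6 -0.238 -2.081 open 0.0177 F [ 3.7 -0.2 -2.6]
shift [-0.0009 -0.0006 -0.0007] twist [ 0.003  0.005 -0.01 ]
0.07566104676556906 1.2893371120198012
```

View pics/t5.png

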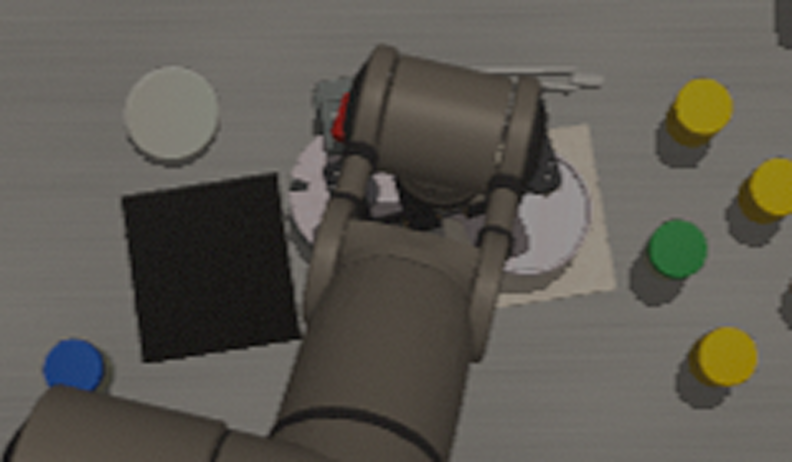

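The tray now stands over the sheet at about q = 1.29 (tray at crop (530,210)), and the jars are undisturbed. I'll release the post and return to the bar.

```bash
python3 -m creep '[{"translation":[0,0,0],"twist":[0,0,0],"hand":50},{"translation":[0,0,0],"twist":[0,0,0],"hand":50},{"translation":[0,0,0],"twist":[0,0,0],"hand":50},{"translation":[-0.05,0,0],"twist":[0,0,0],"hand":50},{"translation":[-0.1,0,0],"twist":[0,0,0],"hand":50}]' >/dev/null
python3 goto.py .609 .0295 .21 1.24 
```

```text
t 9.45 pos [ 0.5446 -0.054   0.2121] jaw 1.843 q1,q6 -0.238 -2.081 open 0.0449 F [ 0.3 -0.1  0.6]
shift [ 0.0013 -0.0845  0.0631] twist [ 0.603  0.003 -0.016]
```

```bash
python3 -m creep '[{"translation":[0,-0.04,0.03],"twist":[0.14,0,0],"hand":50},{"translation":[0,-0.08,0.06],"twist":[0.28,0,0],"hand":50},{"translation":[0,-0.0845,0.063],"twist":[0.42,0,-0.01],"hand":50},{"translation":[0,-0.0845,0.063],"twist":[0.56,0,-0.015],"hand":50},{"translation":[0,-0.0845,0.063],"twist":[0.603,0,-0.015],"hand":50}]' >/dev/null
python3 - <<'E'
from h import *
s=robot.observe();K,T=cam("wrist",s);im=robot.read_camera("wrist")
H,S,V=cv2.split(cv2.cvtColor(im,cv2.COLOR_BGR2HSV));m=((H<6)|(H>174))&(S>140)&(V>60)
for b in blobs(m): print(b,plane(b[1],.141,K,T))
print(cv2.minAreaRect(np.argwhere(m)[:,::-1].astype(np.float32)))
cv2.imwrite("pics/w6.png",im)
E
python3 goto.py .609 .0295 .1377 1.24
```

```text
(np.int32(1043), [318.6, 214.2], [309, 185, 20, 59]) [0.60561411 0.03022827 0.141     ]
((318.2666320800781, 214.06747436523438), (18.774904251098633, 58.1534309387207), 1.3971810340881348)
t 10.0 pos [0.6086 0.0298 0.211 ] jaw 1.236 q1,q6 -0.078 -1.315 open 0.0459 F [ 0.2 -0.6  0.2]
shift [ 0.0733 -0.0007 -0.0003] twist [-0.004  0.002 -0.003]
```

View pics/w6.png

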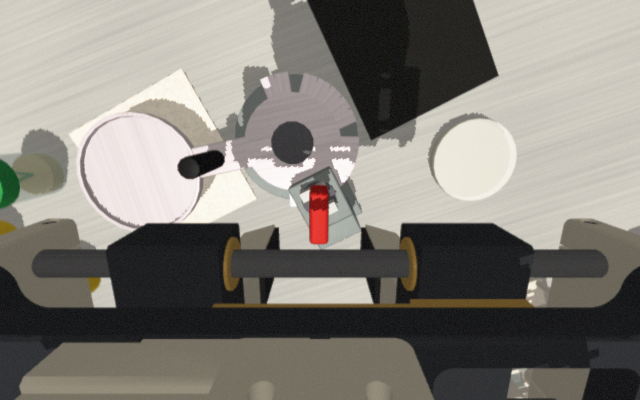

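The bar at (319,214) is centred and the tray is over the sheet. I'll grasp the bar, lift it slightly, twist back and lower.

```bash
python3 -m creep '[{"translation":[0.035,-0.0005,0],"twist":[0,0,0],"hand":50},{"translation":[0.07,-0.0005,0],"twist":[0,0,0],"hand":50},{"translation":[0.0733,-0.0005,0],"twist":[0,0,0],"hand":50},{"translation":[0.0733,-0.0005,0],"twist":[0,0,0],"hand":0},{"translation":[0.0733,-0.0005,0],"twist":[0,0,0],"hand":0}]' 25
python3 -m creep '[{"translation":[0,0,0],"twist":[0,0,0],"hand":0},{"translation":[0,0,0],"twist":[0,0,0],"hand":0},{"translation":[0,0,0],"twist":[0,0,0],"hand":0},{"translation":[-0.001,0,0],"twist":[0,0,0],"hand":0},{"translation":[-0.002,0,0],"twist":[0,0,0],"hand":0}]' 25
```

```text
time: 10.5
tool_pos: [0.6099, 0.0297, 0.1396]
tool_rot: [0.078, 1.568, 1.315]
contact_force: [-0.7, -0.0, 0.3]
opening: 0.0346
time: 11.0
tool_pos: [0.6102, 0.0291, 0.1414]
tool_rot: [-0.348, 1.569, 0.889]
contact_force: [2.5, -4.2, -6.4]
opening: 0.0139
```

```bash
python3 -m creep '[{"translation":[0,0,0],"twist":[0.12,0,0],"hand":0},{"translation":[0,0,0],"twist":[0.24,0,0],"hand":0},{"translation":[0,0,0],"twist":[0.36,0,0],"hand":0},{"translation":[0,0,0],"twist":[0.48,0,0],"hand":0},{"translation":[0,0,0],"twist":[0.6,0,0],"hand":0}]'
python3 -m creep '[{"translation":[0,0,0],"twist":[0.12,0,0],"hand":0},{"translation":[0,0,0],"twist":[0.24,0,0],"hand":0},{"translation":[0,0,0],"twist":[0.36,0,0],"hand":0},{"translation":[0,0,0],"twist":[0.48,0,0],"hand":0},{"translation":[0,0,0],"twist":[0.48,0,0],"hand":0}]' 
python3 goto.py .609 .0295 .126 .153
```

```text
time: 11.5
tool_pos: [0.6099, 0.0285, 0.1404]
tool_rot: [1.239, 1.57, 1.87]
contact_force: [0.6, -3.1, -6.4]
opening: 0.0139
time: 12.0
tool_pos: [0.6095, 0.0282, 0.1392]
tool_rot: [2.856, 1.569, 3.007]
contact_force: [1.5, -3.5, -6.6]
opening: 0.0139
t 12.0 pos [0.6095 0.0282 0.1392] jaw 0.15 q1,q6 -0.079 -0.23 open 0.0139 F [ 1.5 -3.5 -6.6]
shift [ 0.0132  0.0013 -0.0003] twist [-0.003 -0.002 -0.001]
```

```bash
python3 -m creep '[{"translation":[0.004,0.001,0],"twist":[0,0,0],"hand":0},{"translation":[0.008,0.001,0],"twist":[0,0,0],"hand":0},{"translation":[0.0105,0.001,0],"twist":[0,0,0],"hand":0},{"translation":[0.0105,0.001,0],"twist":[0,0,0],"hand":0}]' 
python3 -m creep '[{"translation":[0,0,0],"twist":[0,0,0],"hand":50},{"translation":[0,0,0],"twist":[0,0,0],"hand":50},{"translation":[0,0,0],"twist":[0,0,0],"hand":50},{"translation":[0,0,0],"twist":[0,0,0],"hand":50},{"translation":[0,0,0],"twist":[0,0,0],"hand":50}]' 
python3 -m creep '[{"translation":[-0.04,0,0],"twist":[0,0,0],"hand":50},{"translation":[-0.08,0,0],"twist":[0,0,0],"hand":50},{"translation":[-0.125,0,0],"twist":[0,0,0],"hand":50},{"translation":[-0.125,0,0],"twist":[0,0,0],"hand":50}]' 
python3 - <<'E'
from h import *
s=robot.observe();K,T=cam("wrist",s);im=robot.read_camera("wrist")
H,S,V=cv2.split(cv2.cvtColor(im,cv2.COLOR_BGR2HSV));m=((H<6)|(H>174))&(S>140)&(V>60)
for z in (.13,.139,.141):
  for b in blobs(m): print(b,plane(b[1],z,K,T))
print(cv2.minAreaRect(np.argwhere(m)[:,::-1].astype(np.float32)))
cv2.imwrite("pics/w7.png",im)
cv2.imwrite("pics/s7.png",robot.read_camera("scene")[170:290,260:460].repeat(3,0).repeat(3,1))
E
```

```text
time: 12.4
tool_pos: [0.6096, 0.0285, 0.1305]
tool_rot: [-2.194, 1.57, -2.04]
contact_force: [-2.4, -6.1, 8.8]
opening: 0.0135
time: 12.9
tool_pos: [0.6096, 0.0287, 0.1303]
tool_rot: [-2.542, 1.57, -2.388]
contact_force: [-0.8, -0.4, 0.8]
opening: 0.045
time: 13.3
tool_pos: [0.6123, 0.0289, 0.2623]
tool_rot: [-0.28, 1.559, -0.125]
contact_force: [0.2, -0.4, 0.3]
opening: 0.0459
(np.int32(623), [314.5, 192.3], [308, 170, 14, 46]) [0.60851491 0.03192164 0.13      ]
(np.int32(623), [314.5, 192.3], [308, 170, 14, 46]) [0.60824399 0.0340235  0.139     ]
(np.int32(623), [314.5, 192.3], [308, 170, 14, 46]) [0.60818378 0.03449057 0.141     ]
((314.4999694824219, 192.49998474121094), (44.99999237060547, 12.999998092651367), 90.0)
```

View pics/w7.png

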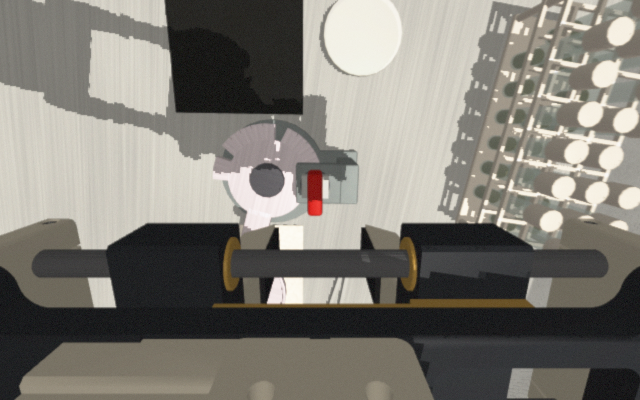

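The bar is back at (314,192) along the stand's y axis. Its projection matches the first home-height measurement, and the descent only stopped at home height, so the pin is down. Next is the green jar.

```bash
python3 goto.py .494 -.264 .25 .87; python3 -m creep '[{"translation":[0,-0.05,-0.02],"twist":[0,0,0],"hand":85},{"translation":[0,-0.1,-0.04],"twist":[0,0,0],"hand":85},{"translation":[0,-0.15,-0.06],"twist":[0,0,0],"hand":85},{"translation":[0,-0.2,-0.09],"twist":[0,0,0],"hand":85},{"translation":[0,-0.22,-0.11],"twist":[0,0,0],"hand":85}]' >/dev/null
python3 goto.py .494 -.264 .21 .87
```

```text
t 13.4 pos [0.61   0.029  0.2563] jaw 0.155 q1,q6 -0.078 -0.232 open 0.0458 F [ 0.3  1.  -0.5]
shift [ 0.0064 -0.2716 -0.1597] twist [-0.715  0.001  0.002]
t 13.9 pos [ 0.5339 -0.2072  0.2542] jaw 0.154 q1,q6 -0.504 -0.658 open 0.0774 F [ 0.8 -0.3  0. ]
shift [ 0.0442 -0.05   -0.0481] twist [-0.716 -0.001 -0.001]
```

```bash
python3 -m creep '[{"translation":[0,-0.03,-0.03],"twist":[-0.14,0,0],"hand":85},{"translation":[0.02,-0.05,-0.048],"twist":[-0.28,0,0],"hand":85},{"translation":[0.04,-0.05,-0.048],"twist":[-0.42,0,0],"hand":85},{"translation":[0.044,-0.05,-0.048],"twist":[-0.56,0,0],"hand":85},{"translation":[0.044,-0.05,-0.048],"twist":[-0.7,0,0],"hand":85}]' >/dev/null
python3 - <<'E'
from h import *
s=robot.observe();K,T=cam("wrist",s);im=robot.read_camera("wrist")
H,S,V=cv2.split(cv2.cvtColor(im,cv2.COLOR_BGR2HSV));m=((H>45)&(H<85)&(S>100)&(V>40))
for b in blobs(m): print(b,plane(b[1],.076,K,T))
c,_=max(((c,cv2.contourArea(c)) for c in cv2.findContours(m.astype(np.uint8),0,1)[0]),key=lambda t:t[1]);print(cv2.minEnclosingCircle(c))
q=px([.494,-.264,.076],K,T);print(q)
cv2.imwrite("pics/w8.png",im)
# tray over sheet check, top
im=robot.read_camera("top");cv2.imwrite("pics/t8.png",cv2.resize(im[135:275,190:430],None,fx=3.3,fy=3.3,interpolation=cv2.INTER_CUBIC))
E
python3 goto.py .494 -.264 .068 .87
```

```text
(np.int32(2490), [319.5, 200.2], [292, 172, 56, 57]) [ 0.49388549 -0.26509087  0.076     ]
((319.66064453125, 199.9945831298828), 28.36026954650879)
[320.48426548 199.53721591]
t 14.5 pos [ 0.4933 -0.2635  0.2082] jaw 0.856 q1,q6 -0.628 -1.483 open 0.0781 F [-0.5 -0.6  0.1]
shift [ 0.1402 -0.0016  0.0002] twist [-0.014 -0.001 -0.005]
```

View pics/w8.png

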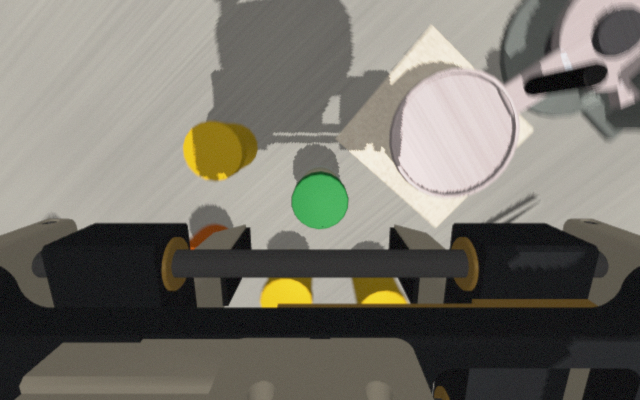

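```bash
python3 - <<'E'
from h import *
K,T=cam("wrist");im=cv2.imread("pics/w8.png")
g=cv2.cvtColor(im,cv2.COLOR_BGR2GRAY)
print(plane((453.5,131.5),.055,K,T), [px([.5364+.06*np.cos(t),-.133+.06*np.sin(t),.055],K,T).round() for t in np.arange(4)*np.pi/2], px([.5364,-.133,.055],K,T))
E
python3 -m creep '[{"translation":[0.03,-0.0015,-0.0005],"twist":[0,0,0],"hand":85},{"translation":[0.06,-0.0015,-0.0005],"twist":[0,0,0],"hand":85},{"translation":[0.1,-0.0015,-0.0005],"twist":[0,0,0],"hand":85},{"translation":[0.14,-0.0015,-0.0005],"twist":[0,0,0],"hand":85},{"translation":[0.14,-0.0015,-0.0005],"twist":[0,0,0],"hand":85}]' 20
python3 -m creep '[{"translation":[0,0,0],"twist":[0,0,0],"hand":10},{"translation":[0,0,0],"twist":[0,0,0],"hand":10},{"translation":[0,0,0],"twist":[0,0,0],"hand":10},{"translation":[0,0,0],"twist":[0,0,0],"hand":10},{"translation":[0,0,0],"twist":[0,0,0],"hand":10}]' 20
python3 goto.py .494 -.265 .068 .87
```

```text
[ 0.53131722 -0.13051573  0.055     ] [array([490., 185.]), array([509.,  93.]), array([416.,  86.]), array([404., 179.])] [454.41966718 137.44162848]
time: 15.0
tool_pos: [0.4902, -0.262, 0.0628]
tool_rot: [1.666, 1.554, 2.518]
contact_force: [-0.4, 0.7, 0.3]
opening: 0.0777
time: 15.5
tool_pos: [0.4911, -0.2625, 0.0645]
tool_rot: [1.658, 1.557, 2.51]
contact_force: [-0.4, -0.2, 7.0]
opening: 0.0527
t 15.5 pos [ 0.4911 -0.2625  0.0645] jaw 0.852 q1,q6 -0.629 -1.48 open 0.0527 F [-0.4 -0.2  7. ]
shift [-0.0036 -0.0038  0.    ] twist [-0.018 -0.001 -0.014]
```

```bash
python3 -m creep '[{"translation":[-0.01,0,0],"twist":[0,0,0],"hand":10},{"translation":[-0.03,0,0],"twist":[0,0,0],"hand":10},{"translation":[-0.06,0,0],"twist":[0,0,0],"hand":10},{"translation":[-0.085,0,0],"twist":[0,0,0],"hand":10},{"translation":[-0.095,0,0],"twist":[0,0,0],"hand":10}]' 25
python3 goto.py .531 -.129 .16 .87
python3 - <<'E'
from h import *
im=robot.read_camera("scene");cv2.imwrite("pics/s9.png",im[140:300,200:400].repeat(3,0).repeat(3,1))
E
```

```text
time: 16.0
tool_pos: [0.493, -0.2639, 0.1626]
tool_rot: [1.662, 1.562, 2.513]
contact_force: [0.6, 0.5, -0.8]
opening: 0.0524
t 16.0 pos [ 0.493  -0.2639  0.1626] jaw 0.852 q1,q6 -0.629 -1.48 open 0.0524 F [ 0.6  0.5 -0.8]
shift [0.0031 0.0603 0.1265] twist [-0.018 -0.001 -0.009]
```

View pics/s9.png

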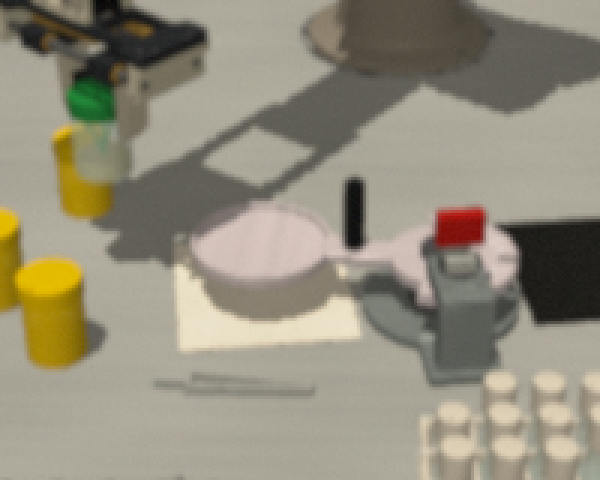

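The jar hangs upright in the fingers at crop (100,130), the red bar is down at home, and the tray is over the sheet. I'll carry the jar over.

```bash
python3 -m creep '[{"translation":[0,0.012,0.025],"twist":[0,0,0],"hand":10},{"translation":[0,0.027,0.057],"twist":[0,0,0],"hand":10},{"translation":[0,0.043,0.09],"twist":[0,0,0],"hand":10},{"translation":[0,0.056,0.118],"twist":[0,0,0],"hand":10},{"translation":[0,0.0603,0.1265],"twist":[0,0,0],"hand":10}]' >/dev/null
python3 -m creep '[{"translation":[0,0,0],"twist":[0,0,0],"hand":10},{"translation":[0,0,0],"twist":[0,0,0],"hand":10}]'
python3 goto.py .531 -.129 .115 .852
python3 - <<'E'
from h import *
im=robot.read_camera("wrist");cv2.imwrite("pics/w10.png",im)
E
```

```text
time: 16.75
tool_pos: [0.5305, -0.1266, 0.1617]
tool_rot: [1.714, 1.559, 2.568]
contact_force: [0.1, 0.0, -1.4]
opening: 0.0525
t 16.75 pos [ 0.5305 -0.1266  0.1617] jaw 0.855 q1,q6 -0.376 -1.232 open 0.0525 F [ 0.1  0.  -1.4]
shift [ 0.0467 -0.0025 -0.0014] twist [ 0.003 -0.002 -0.012]
```

```bash
python3 -m creep '[{"translation":[0.012,-0.0025,-0.0015],"twist":[0,0,0],"hand":10},{"translation":[0.026,-0.0025,-0.0015],"twist":[0,0,0],"hand":10},{"translation":[0.036,-0.0025,-0.0015],"twist":[0,0,0],"hand":10},{"translation":[0.043,-0.0025,-0.0015],"twist":[0,0,0],"hand":10},{"translation":[0.043,-0.0025,-0.0015],"twist":[0,0,0],"hand":10}]'
python3 -m creep '[{"translation":[0.001,0,0],"twist":[0,0,0],"hand":10},{"translation":[0.002,0,0],"twist":[0,0,0],"hand":10},{"translation":[0.002,0,0],"twist":[0,0,0],"hand":10}]'
```

```text
time: 17.3
tool_pos: [0.5303, -0.1298, 0.1175]
tool_rot: [1.747, 1.557, 2.6]
contact_force: [-0.5, -0.1, -1.7]
opening: 0.0526
time: 17.6
tool_pos: [0.5305, -0.1299, 0.1157]
tool_rot: [1.74, 1.557, 2.593]
contact_force: [0.4, 0.1, -1.2]
opening: 0.0523
```

```bash
python3 -m creep '[{"translation":[0.001,0,0],"twist":[0,0,0],"hand":10},{"translation":[0.002,0,0],"twist":[0,0,0],"hand":10},{"translation":[0.002,0,0],"twist":[0,0,0],"hand":10}]'
python3 -m creep '[{"translation":[0.001,0,0],"twist":[0,0,0],"hand":10},{"translation":[0.0015,0,0],"twist":[0,0,0],"hand":10},{"translation":[0.0015,0,0],"twist":[0,0,0],"hand":10}]'
```

```text
time: 17.9
tool_pos: [0.5304, -0.1298, 0.1138]
tool_rot: [1.74, 1.557, 2.593]
contact_force: [-1.1, -0.7, -2.0]
opening: 0.0522
time: 18.2
tool_pos: [0.531, -0.13, 0.1134]
tool_rot: [1.711, 1.56, 2.565]
contact_force: [-2.2, -0.7, 5.7]
opening: 0.0521
```

Contact on the tray floor: +5.7 N. I'll open and retreat straight up.

```bash
python3 -m creep '[{"translation":[0,0,0],"twist":[0,0,0],"hand":85},{"translation":[0,0,0],"twist":[0,0,0],"hand":85},{"translation":[0,0,0],"twist":[0,0,0],"hand":85},{"translation":[0,0,0],"twist":[0,0,0],"hand":85},{"translation":[0,0,0],"twist":[0,0,0],"hand":85}]'
python3 -m creep '[{"translation":[-0.02,0,0],"twist":[0,0,0],"hand":85},{"translation":[-0.06,0,0],"twist":[0,0,0],"hand":85},{"translation":[-0.1,0,0],"twist":[0,0,0],"hand":85},{"translation":[-0.13,0,0],"twist":[0,0,0],"hand":85},{"translation":[-0.13,0,0],"twist":[0,0,0],"hand":85}]'
python3 - <<'E'
from h import *
s=robot.observe();K,T=cam("wrist",s);im=robot.read_camera("wrist");cv2.imwrite("pics/w11.png",im)
H,S,V=cv2.split(cv2.cvtColor(im,cv2.COLOR_BGR2HSV));m=((H>45)&(H<85)&(S>100)&(V>40))
for b in blobs(m): print("wrist",b,plane(b[1],.125,K,T))
K,T=cam("scene");im=robot.read_camera("scene");H,S,V=cv2.split(cv2.cvtColor(im,cv2.COLOR_BGR2HSV))
for b in blobs(((H<6)|(H>174))&(S>140)&(V>60)): print("red",b)
for b in blobs((H>45)&(H<85)&(S>100)&(V>40)): print("green",b,plane(b[1],.118,K,T))
im0=cv2.imread("pics/scene0.png");H,S,V=cv2.split(cv2.cvtColor(im0,cv2.COLOR_BGR2HSV))
for b in blobs(((H<6)|(H>174))&(S>140)&(V>60)): print("red0",b)
E
```

```text
time: 18.7
tool_pos: [0.531, -0.13, 0.1132]
tool_rot: [1.717, 1.559, 2.571]
contact_force: [0.5, -0.6, -0.3]
opening: 0.0778
time: 19.2
tool_pos: [0.5341, -0.1315, 0.2479]
tool_rot: [1.168, 1.568, 2.021]
contact_force: [1.2, 0.3, -0.9]
opening: 0.0783
wrist (np.int32(2595), [318.3, 199.6], [290, 171, 58, 58]) [ 0.53326059 -0.13237629  0.125     ]
red (np.int32(175), [352.8, 215.4], [345, 210, 16, 12])
green (np.int32(597), [71.5, 30.4], [62, 0, 23, 56]) [-1.41559487 -1.5156155   0.118     ]
green (np.int32(240), [97.7, 25.6], [94, 0, 10, 43]) [-1.57150393 -1.42216685  0.118     ]
green (np.int32(978), [43.2, 49.2], [14, 12, 53, 64]) [-0.9459689  -1.45280235  0.118     ]
green (np.int32(76), [117.6, 27.4], [115, 14, 5, 31]) [-1.52653053 -1.28300013  0.118     ]
green (np.int32(16), [121.2, 52.2], [120, 46, 3, 13]) [-0.90979574 -1.04489394  0.118     ]
green (np.int32(106), [121.4, 184.6], [108, 183, 27, 5]) [ 0.47290563 -0.55988925  0.118     ]
green (np.int32(247), [285.7, 198.2], [276, 191, 20, 15]) [ 0.53343898 -0.13310185  0.118     ]
red0 (np.int32(186), [352.8, 215.0], [345, 209, 17, 13])
```

```bash
python3 - <<'E'
from cell import robot
robot.hand_in(); print(robot.observe()["time"])
E
```

```text
the job is handed in; nothing more can be done
the job is handed in; nothing more can be done
```

I did the whole job and handed it in at about 19.3 s of the 72 s allowed; the hand-in reports no verdict.

**What I did:** I pulled the plunger out, twisted it about 1.09 rad and let go, and it held itself out. I swung the tray by its post to about q = +1.29, over the white sheet. Then I twisted the bar back and the pin dropped home. I set the green-lidded jar down in the tray, releasing it only after contact (+5.7 N).

**Last checks:**
- **Plunger:** the red bar is back to within 0.4 px of its starting height in the scene camera, so the pin is home. A pin riding on the index plate would show about 3 px higher.
- **Jar:** the wrist camera puts the lid at (0.533, −0.132) and the scene camera at (0.533, −0.133). My estimate of the tray centre is (0.534, −0.132).
- **Robot:** it is clear of everything, with no contact force beyond noise.

**What disagreed or was not checked:**
- The fixed cameras and the arm's own frame differed by about 4 mm at the stand, so I aimed between the two. Two estimates of the tray centre differed by about 6 mm, well inside the 32 mm allowed.
- I had used all 12 picture views, so I judged the final state from measurements rather than a viewed image. I did not measure tray against sheet numerically, or re-measure the blue jar, dish and forceps at the end. They looked undisturbed in the earlier pictures.

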